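# Sort leftover board components into their sample trays

## Task

Sort the five loose components at the front of the assembly bench (two heat sinks, two can capacitors and a transformer): put each one into the empty bay of the tray whose small end bay shows a sample of its kind. Every component must end standing upright on its tray's floor, the way up it is now, let go and at rest.

Things in the scene. Friction and masses are not known exactly. Their poses are not given: they have to be found in the camera images.
- heatsink_a: A loose finned metal heat sink, 38 mm long (x) by 24 mm wide (y) by 34 mm high (z), standing on its base with the fins upright and running along x; outer fin faces are flat (grip across the 24 mm). Origin: centre of the underside. About 60 g. Its twin is the other heatsink entry.
- heatsink_b: A loose finned metal heat sink, 38 mm long (x) by 24 mm wide (y) by 34 mm high (z), standing on its base with the fins upright and running along x; outer fin faces are flat (grip across the 24 mm). Origin: centre of the underside. About 60 g. Its twin is the other heatsink entry.
- capacitor_a: A loose black can capacitor, an upright cylinder 30 mm in diameter and 40 mm high (z up) with a bare aluminium top. Origin: centre of the underside. About 40 g. Its twin is the other capacitor entry.
- capacitor_b: A loose black can capacitor, an upright cylinder 30 mm in diameter and 40 mm high (z up) with a bare aluminium top. Origin: centre of the underside. About 40 g. Its twin is the other capacitor entry.
- transformer: The only loose transformer: a block of stacked steel laminations with copper winding at both long sides, 42 mm long (x) by 34 mm wide (y) by 36 mm high (z), standing on its base; grip across the 34 mm. Origin: centre of the underside. About 160 g.
- tray_heatsink: One of three like trays, grey, fixed; 116 (x) by 176 mm (y) outside, walls 3 thick, 20 high, floor 3 thick. Origin: underside centre. A 20 mm high divider at y = 33..36 mm splits it: the +y bay holds a fixed sample heat sink (centre y = 60.5, sized as the loose ones, length along x); the empty -y bay (inside x -55..55, y -85..33 mm) takes the loose ones.
- tray_capacitor: One of three like trays, grey, fixed; 116 (x) by 176 mm (y) outside, walls 3 thick, 20 high, floor 3 thick. Origin: underside centre. A 20 mm high divider at y = 33..36 mm splits it: the +y bay holds a fixed sample capacitor (centre y = 60.5, sized as the loose ones, length along x); the empty -y bay (inside x -55..55, y -85..33 mm) takes the loose ones.
- tray_transformer: One of three like trays, grey, fixed; 116 (x) by 176 mm (y) outside, walls 3 thick, 20 high, floor 3 thick. Origin: underside centre. A 20 mm high divider at y = 33..36 mm splits it: the +y bay holds a fixed sample transformer (centre y = 60.5, sized as the loose ones, length along x); the empty -y bay (inside x -55..55, y -85..33 mm) takes the loose ones.

How it is judged (in metres and radians):
At the end, for the whole second after the job is handed in: Each of the five components is in the empty bay of its own kind's tray (its centre more than 3 mm inside the bay's walls), its underside within 4 mm of the tray floor, upright within 0.15 rad, and at rest (x of heatsink_a in the frame of tray_heatsink between -0.05 and 0.05 m and y of heatsink_a in the frame of tray_heatsink between -0.082 and 0.03 m and z of heatsink_a in the frame of tray_heatsink between -0.001 and 0.007 m and angle between each of heatsink_a, heatsink_b, capacitor_a, capacitor_b, transformer's own z axis and vertical below 0.15 rad and linear speed of each of heatsink_a, heatsink_b, capacitor_a, capacitor_b, transformer below 0.02 m/s and angular speed of each of heatsink_a, heatsink_b, capacitor_a, capacitor_b, transformer below 0.3 rad/s and x of heatsink_b in the frame of tray_heatsink between -0.05 and 0.05 m and y of heatsink_b in the frame of tray_heatsink between -0.082 and 0.03 m and z of heatsink_b in the frame of tray_heatsink between -0.001 and 0.007 m and x of capacitor_a in the frame of tray_capacitor between -0.05 and 0.05 m and y of capacitor_a in the frame of tray_capacitor between -0.082 and 0.03 m and z of capacitor_a in the frame of tray_capacitor between -0.001 and 0.007 m and x of capacitor_b in the frame of tray_capacitor between -0.05 and 0.05 m and y of capacitor_b in the frame of tray_capacitor between -0.082 and 0.03 m and z of capacitor_b in the frame of tray_capacitor between -0.001 and 0.007 m and x of transformer in the frame of tray_transformer between -0.05 and 0.05 m and y of transformer in the frame of tray_transformer between -0.082 and 0.03 m and z of transformer in the frame of tray_transformer between -0.001 and 0.007 m); the robot touches nothing.
It also fails if it takes over 115 s, if anything falls off the work surface, if the arm or the gripper's body presses on something with over 40 N, if the wrist force passes 120 N, or if a joint passes its speed limit or range.

## Robot

A 6-joint arm with a two-finger parallel gripper is mounted at the origin on the work surface. World frame = base frame: x ahead of the robot, y to its left, z up, the work surface at z = 0. Lengths are in mm, angles in rad, forces in N, time in s.
With the tool pointing down it reaches from about 275 to 1000 mm from the base axis. Payload 8.4 kg.
Tool frame: the origin (TCP) lies on the centre line of the jaws, within the pads' length; the fingertips stand 25 mm ahead of it and the grasp point (between the pads) lies 6 mm ahead of it; z points along the fingers, y is the line along which they close (so a half turn about z gives the same grasp; the last joint's range is limited). The gripper opens to 85 mm and grips with 20 to 120 N. Pads are 22 mm wide; open, the fingers measure 114 mm over their backs; the gripper's body (76 mm by 85 mm) begins 54 mm behind the grasp point. The pads swing forward as they close: fully open they stand 13 mm farther back than shut.
Start: joints at [-1.311, 0.353, 1.633, -0, 1.155, -0.002], TCP at [161.761, -603.706, 232.481] pointing down, gripper open.
Joint ranges: [-2.63, 2.63], [-0.92, 2.1], [0.06, 2.66], [-1.3, 4.44], [0, 2.69], [-3.02, 3.02]. Speed limits (rad/s): [2.22, 2.22, 2.79, 3.14, 3.14, 3.14].

## Interface

Orientations are given as a unit quaternion [x, y, z, w].
In Python, from bench import bot gives the robot as it stands.
- The arm moves only by the tool drive_tool, never from a script. Its arguments are lists of equal length, an entry for each row: "linear": the shift along the tool's x, y, z as a fraction of full scale, a list of three; "delta_rot": the turn, a rotation vector about the tool's x, y, z as a fraction of full scale, a list of three. In form: {"linear": [[x, y, z], ...], "delta_rot": [[wx, wy, wz], ...]}. A call has 1 to 10 rows; each row shifts and turns the commanded pose from where the row before left it, along the tool's axes as they then stand; what a row does not reach is not made up. Full scale, the value 1, is 40 mm for a shift and 4 degrees for a turn. A row lasts 1/8 s, in which the tool goes at most 62.5 mm and 10.7 degrees, less where a joint would pass 70% of its speed; a pose out of reach is approached as far as the arm can. A call with a number of a shift or a turn outside -1 to 1 is refused whole. A call with a gripper value outside its range is refused whole. "grip" is the opening, from -1 (shut) to 1 (fully open), set as the call begins (left out, the last holds). The fingers move at their own pace and stop on an object; "squeeze" is the grip in N (left out, the last holds). Time passes only in rows, so rows that do not move let the fingers close. It gives the time, the measured TCP pose, the force, the opening and the grip force at its end, in the units of the state.
- bot.get_obs(): the state, without advancing time (a new reading comes with each control period).
- bot.get_image(name): name is "side" or "top"; returns (picture, depth): 420x560x3 uint8, red, green, blue; 420x560 float32, mm along the optical axis (not along the pixel's ray), 0 where there is no reading.
- bot.calibration(name): a dict with "mtx" (3x3 intrinsics, pixels), "origin" and "orientation" of the camera in the world. Camera axes: x right, y up, looking along -z (the intrinsics and any distortion apply to the point x, -y, -z); pixel columns grow to the right and rows downward; lengths in mm; the calibration is good to about 2 mm. A picture is of the moment at which its call begins. calibration takes no time and is no camera call.
- bot.job_done(): hands the job in; it is judged then, once.
Trained networks look in the newest picture that a camera, given by its name, has taken for a name from the list of things; names that differ only in an ending like _2 or _b are one class to them, and where a whole thing is asked for, a point or a joint stands for the part that bears it (a point fixed in the world has none). Each returns a list of dicts, best first, with "score" (0 to 1); they miss things now and then, are a little off and sometimes report something else, mostly with a low value. They report only what shows in the picture. A call takes as long as a camera call.
- bot.boxes_of(thing, camera): "location" ([x, y, z] in mm, in the coordinates of the camera as it stood for that picture, good to about 4 mm: the middle of the surface that is visible of it).
The state is a dict: "clock": time; "qpos": joint angles; "joint_vel": joint speeds; "effort": joint torques, N m; "ee_pos": TCP position; "eef_rot": TCP orientation; "wrist_force": force on the tool from outside, world axes, zero at the start; "torque": the same for the moment, N m; "opening": finger opening in mm; "grasp_force": force on a finger pad.
Only numpy, scipy, OpenCV 4.12 (cv2) and the standard library are available. Lean on these libraries where they do the work, as an engineer would, in place of code of your own. Each camera call takes 0.05 s, during which the arm holds its last target. There are 200 camera calls.

## Working session

There is one attempt and no reset: what is moved stays moved. The work goes in short steps, Python scripts to look and compute and a tool call to move; the robot and the scene stay as the last step left them, time stands still between calls to the robot, and variables do not carry over. Pictures are saved under pics/ and viewed, at most 14 in all, crops included, and the job is handed in when it is done.

Besides the shell and the picture viewer there is one more tool, called after "Emit:" in YAML: its name, and indented under it one key for each argument. drive_tool: Moves the arm, as the interface text tells. Shift numbers are shares of 40 mm and turn numbers shares of 4 degrees, none past 1 either way. Its arguments: {"type":"object","properties":{"linear":{"type":"array"},"delta_rot":{"type":"array"},"grip":{"type":"number"},"squeeze":{"type":"number"}},"required":["linear","delta_rot"]}

```bash
mkdir -p pics
cat > h.py <<'E'
import numpy as np, cv2
from scipy.spatial.transform import Rotation as R
from bench import bot
def cloud(name):
    p,d=bot.get_image(name); c=bot.calibration(name)
    K=np.array(c['mtx']); v,u=np.mgrid[:d.shape[0],:d.shape[1]]
    X=(u-K[0,2])/K[0,0]*d; Y=(v-K[1,2])/K[1,1]*d
    W=R.from_quat(c['orientation']).apply(np.stack([X,-Y,-d],-1).reshape(-1,3))+np.array(c['origin'])
    W=W.reshape(d.shape+(3,)); W[d==0]=np.nan
    return p,W
E
python3 - <<'E'
from h import *
for n in('top','side'):
    p,W=cloud(n); cv2.imwrite(f'pics/{n}1.png',p[:,:,::-1]); np.save(n,W)
    c=bot.calibration(n); print(n,c)
o=bot.get_obs();print(o)
for t in('heatsink_a','capacitor_a','transformer','tray_heatsink','tray_capacitor','tray_transformer'):
    c=bot.calibration('top')
    for b in bot.boxes_of(t,'top'):
        print(t,round(b['score'],2),np.round(R.from_quat(c['orientation']).apply(b['location'])+c['origin']))
W=np.load('top.npy');z=W[...,2]
m=((z>26)&(z<70)).astype('uint8')
n,l,s,_=cv2.connectedComponentsWithStats(m)
for i in range(1,n):
    if s[i,4]>40:
        q=W[l==i]; r=cv2.minAreaRect(q[:,:2].astype('float32'))
        print(s[i],np.round(np.nanmedian(q,0)),np.round(r[0]),np.round(r[1]),round(r[2]),round(np.percentile(q[:,2],90)))
E
```

```text
top {'mtx': array([[511.6875132 ,   0.        , 281.77269302],
       [  0.        , 511.6875132 , 205.10786796],
       [  0.        ,   0.        ,   1.        ]]), 'origin': array([ 266.05482205,  -10.05991798, 1320.64606299]), 'orientation': array([ 0.08140882, -0.07085018, -0.67163024,  0.73298409])}
side {'mtx': array([[499.92195708,   0.        , 283.16149324],
       [  0.        , 499.92195708, 206.80605364],
       [  0.        ,   0.        ,   1.        ]]), 'origin': array([424.02130656, 888.8682155 , 630.46558772]), 'orientation': array([-0.02558291,  0.4741325 ,  0.87911396, -0.04126181])}
{'clock': 0.1, 'qpos': array([-1.31140270e+00,  3.53549855e-01,  1.63404930e+00, -3.56255282e-05,
        1.15518040e+00, -2.41990663e-03]), 'joint_vel': array([-3.00694572e-04, -2.22653186e-03, -8.49265188e-05, -3.78490791e-04,
        1.26599332e-03, -1.11484673e-04]), 'effort': array([-7.07570484e-05, -6.06357336e+01, -3.42819536e+01,  1.25958209e-06,
        3.98010961e-03,  4.78414833e-06]), 'ee_pos': array([ 161.6421939 , -603.30995838,  231.85935762]), 'eef_rot': array([ 9.914
[... 1304 characters left out ...]
.  61.] [39. 24.] 1 40
[161 169  15  18 202] [593. 323.  38.] [594. 325.] [34. 42.] 85 42
[365 192  13  13 118] [ 582. -205.   43.] [ 584. -206.] [28. 28.] 56 47
[253 234  11  12 110] [452.  74.  41.] [452.  74.] [28. 26.] 5 44
[310 238  11  13 112] [453. -70.  40.] [454. -71.] [29. 26.] 6 44
[151 241  15  18 151] [406. 324.  33.] [406. 326.] [27. 38.] 75 37
[202 241  14  17 128] [418. 196.  33.] [419. 196.] [24. 38.] 78 38
[  0 259  37  18 178] [330. 668.  37.] [327. 668.] [15. 97.] 23 64
[409 262  15  18 213] [ 408. -328.   36.] [ 409. -329.] [42. 36.] 7 40
[ 16 298  30 114 962] [126. 589.  49.] [131. 589.] [259.   7.] 0 66
[206 302  22  10  52] [280. 157.  28.] [279. 160.] [57. 13.] 71 31
```

View pics/top1.png

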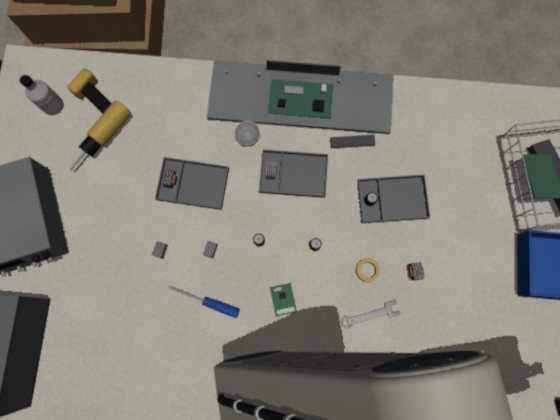

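The top view shows the transformer tray at (192,184), the heat sink tray at (294,174) and the capacitor tray at (393,199). The loose heat sinks are at (159,250) and (210,249), the capacitors at (259,239) and (316,244), and the transformer at (416,271). Heights match the given sizes. Next I'll measure the tray poses and the part yaws.

```bash
cat >> h.py <<'E'
def rect(q):
    r=cv2.minAreaRect(q.astype('float32')); b=cv2.boxPoints(r)
    e=[b[1]-b[0],b[2]-b[1]]; e=max(e,key=np.linalg.norm)
    return np.round(r[0],1),np.round(sorted(r[1]),1),round(np.degrees(np.arctan2(e[1],e[0]))%180,1)
E
python3 - <<'E'
from h import *
c=bot.calibration('top');K=np.array(c['mtx']);p,W=cloud('top');g=p.max(2)
def onplane(uv,z):
    d=np.c_[(uv[:,0]-K[0,2])/K[0,0],-(uv[:,1]-K[1,2])/K[1,1],-np.ones(len(uv))]
    d=R.from_quat(c['orientation']).apply(d); o=c['origin']
    return (o+d*((z-o[2])/d[:,2])[:,None])[:,:2]
z=W[...,2]; print('table z',np.nanmedian(z[205:230,160:330]))
for n,(u,v) in dict(tt=(192,184),th=(294,174),tc=(393,199)).items():
    m=np.zeros(g.shape,'uint8'); s=np.s_[v-33:v+33,u-45:u+45]; m[s]=(z[s]>12)&(g[s]<140)
    m2=np.zeros_like(m); m2[s]=g[s]<115
    for mm,h in((m,20),(m2,15)):
        k,l,st,_=cv2.connectedComponentsWithStats(mm); i=1+np.argmax(st[1:,4]) 
        vv,uu=np.where(l==i); print(n,rect(onplane(np.c_[uu,vv],h)),st[i,4])
for cam in('top','side'):
  W=np.load(cam+'.npy')
  for n,(x,y),h in(('ha',(406,326),34),('hb',(419,196),34),('t',(409,-329),36),('c1',(452,74),40),('c2',(454,-71),40)):
    q=W.reshape(-1,3); q=q[np.hypot(q[:,0]-x,q[:,1]-y)<40]
    lo=q[q[:,2]>12]; hi=q[q[:,2]>h-8]
    print(cam,n,len(lo),rect(lo[:,:2]),rect(hi[:,:2]),np.round(np.percentile(q[:,2],98),1))
    
s=lambda p,a,b,c2,d:cv2.resize(p[a:b,c2:d],None,fx=3,fy=3,interpolation=cv2.INTER_CUBIC)
cv2.imwrite('pics/c.png',np.vstack([s(p,220,290,140,340),s(p,145,215,150,350)])[:,:,::-1])
E
```

```text
table z 0.45259474430611135
tt (array([589.5, 264.1]), array([118.1, 177.8]), np.float32(86.3)) 688
tt (array([590.6, 263.5]), array([118.5, 178.5]), np.float32(86.3)) 2917
th (array([6.391e+02, 1.000e-01]), array([118.7, 175.9]), np.float32(90.6)) 405
th (array([ 6.404e+02, -4.000e-01]), array([119.5, 174.6]), np.float32(90.6)) 2851
tc (array([ 593.4, -265.3]), array([117.8, 177.8]), np.float32(99.1)) 470
tc (array([ 594.3, -265.4]), array([117.9, 179.2]), np.float32(99.0)) 2949
top ha 176 (array([406.2, 325.6]), array([26.8, 37.8]), np.float32(165.1)) (array([406.2, 325.6]), array([26.7, 37.8]), np.float32(165.2)) 37.1
top hb 165 (array([418.5, 195.4]), array([24.9, 38. ]), np.float32(167.6)) (array([418.6, 195.8]), array([24., 38.]), np.float32(167.9)) 37.5
top t 239 (array([ 408.5, -328.6]), array([35.9, 42.2]), np.float32(11.5)) (array([ 408.9, -328.9]), array([33.4, 42. ]), np.float32(9.8)) 40.3
top c1 123 (array([452.4,  72.9]), array([27.2, 28.3]), np.float32(5.5)) (array([452.5,  73.8]), array([25.6, 28. ]), np.float32(5.1)) 43.5
top c2 122 (array([453.6, -69.9]), array([26.8, 29.2]), np.float32(4.8)) (array([454.1, -70.5]), array([25.5, 28.2]), np.float32(5.5)) 43.4
side ha 542 (array([406.6, 325.9]), array([26.7, 38.9]), np.float32(165.9)) (array([406.4, 325.8]), array([26.2, 38.9]), np.float32(167.2)) 36.5
side hb 408 (array([419.1, 197.6]), array([30.5, 38.6]), np.float32(166.6)) (array([418.8, 196.4]), array([28.3, 38.3]), np.float32(167.4)) 36.7
side t 223 (array([ 408. , -326.2]), array([37.5, 42. ]), np.float32(12.0)) (array([ 408.4, -327.1]), array([35.4, 41.1]), np.float32(15.0)) 39.4
side c1 268 (array([453.3,  76. ]), array([30.1, 30.4]), np.float32(122.7)) (array([452.5,  75. ]), array([28.5, 30.8]), np.float32(94.9)) 43.0
side c2 220 (array([453.9, -68.3]), array([29.1, 31.1]), np.float32(116.7)) (array([454.3, -69. ]), array([28.3, 28.7]), np.float32(109.4)) 43.1
```

View pics/side1.png

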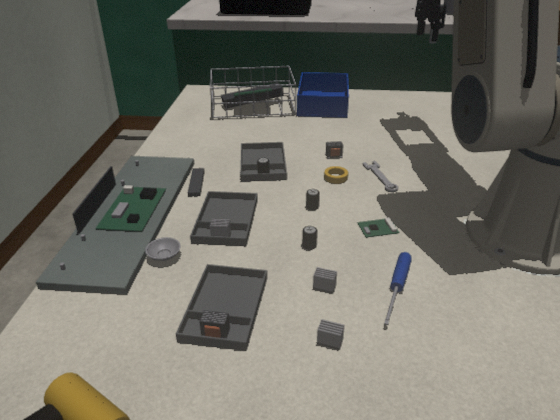

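The side view agrees: trays run left of centre and the parts stand upright with clear space around them. Fitted sizes match the given ones to about 2 mm. I'll start with the transformer.

```bash
cat > go.py <<'E'
# args: x,y,z,yaw waypoints -> tool-frame shift (units of 40 mm) and yaw (units of 4 deg), yaw turned before shift
import sys; from h import *
o=bot.get_obs(); p=np.array(o['ee_pos']); Q=R.from_quat(o['eef_rot'])
a=Q.as_matrix()[:,0]; yaw=np.degrees(np.arctan2(a[1],a[0])); print('pos',p.round(1),'yaw',round(yaw,1),'zax',Q.as_matrix()[:,2].round(3),'t',o['clock'],'open',round(o['opening'],1),'gf',round(o['grasp_force'],1))
for s in sys.argv[1:]:
    w=[float(v) for v in s.split(',')]; d=np.array(w[:3])-p; t=np.radians(w[3]); c,sn=np.cos(t),np.sin(t)
    L=np.array([c*d[0]+sn*d[1],sn*d[0]-c*d[1],-d[2]])/40
    print(s,'turn',round((yaw-w[3])/4,2),'shift',L.round(2)); p=np.array(w[:3]); yaw=w[3]
E
python3 go.py 408.5,-328,120,11 408.5,-328,32,11 408.5,-328,130,-3.7 588.3,237.9,130,-3.7 588.3,237.9,36,-3.7
```

```text
pos [ 161.7 -603.7  232.4] yaw 15.0 zax [-0.  0. -1.] t 0.45 open 85.3 gf 0.0
408.5,-328,120,11 turn 1.0 shift [ 7.37 -5.59  2.81]
408.5,-328,32,11 turn 0.0 shift [0.  0.  2.2]
408.5,-328,130,-3.7 turn 3.67 shift [ 0.   -0.   -2.45]
588.3,237.9,130,-3.7 turn 0.0 shift [  3.57 -14.41  -0.  ]
588.3,237.9,36,-3.7 turn 0.0 shift [ 0.   -0.    2.35]
```

Emit:
drive_tool:
  linear:
    - [0,0,0]
    - [0.92,-0.7,0.35]
    - [0.92,-0.7,0.35]
    - [0.92,-0.7,0.35]
    - [0.92,-0.7,0.35]
    - [0.92,-0.7,0.35]
    - [0.92,-0.7,0.35]
    - [0.92,-0.7,0.35]
    - [0.92,-0.7,0.35]
    - [0,0,0]
  delta_rot:
    - [0,0,1]
    - [0,0,0]
    - [0,0,0]
    - [0,0,0]
    - [0,0,0]
    - [0,0,0]
    - [0,0,0]
    - [0,0,0]
    - [0,0,0]
    - [0,0,0]
  grip: 1
  squeeze: 40

```text
clock: 1.7
ee_pos: [409.1, -325.3, 119.6]
eef_rot: [0.995, 0.098, -0.0, -0.001]
wrist_force: [0.1, 0.3, 0.3]
opening: 85.6
grasp_force: 0.0
```

```bash
python3 go.py 408.5,-328,32,11
```

```text
pos [ 409.1 -325.3  119.6] yaw 11.2 zax [-0.001  0.001 -1.   ] t 1.7 open 85.6 gf 0.0
408.5,-328,32,11 turn 0.05 shift [-0.03  0.06  2.19]
```

Emit:
drive_tool:
  linear:
    - [0,0,0.75]
    - [0,0,0.75]
    - [0,0,0.5]
    - [0,0,0.2]
    - [0,0,0]
  delta_rot:
    - [0,0,0]
    - [0,0,0]
    - [0,0,0]
    - [0,0,0]
    - [0,0,0]

```text
clock: 2.33
ee_pos: [407.8, -328.1, 32.6]
eef_rot: [0.995, 0.096, -0.0, -0.0]
wrist_force: [1.0, -0.1, -0.8]
opening: 85.7
grasp_force: 0.0
```

Emit:
drive_tool:
  linear:
    - [0,0,0]
    - [0,0,0]
    - [0,0,0]
    - [0,0,0]
    - [0,0,0]
    - [0,0,0]
    - [0,0,0]
  delta_rot:
    - [0,0,0]
    - [0,0,0]
    - [0,0,0]
    - [0,0,0]
    - [0,0,0]
    - [0,0,0]
    - [0,0,0]
  grip: -1
  squeeze: 40

```text
clock: 3.2
ee_pos: [408.3, -327.9, 33.2]
eef_rot: [0.995, 0.096, 0.0, 0.0]
wrist_force: [-1.0, -0.2, 6.6]
opening: 32.1
grasp_force: 39.1
```

Emit:
drive_tool:
  linear:
    - [0,0,-0.4]
    - [0,0,-0.7]
    - [0,0,-0.7]
    - [0,0,-0.7]
    - [0.12,-0.5,0]
    - [0.24,-0.96,0]
    - [0.24,-0.96,0]
    - [0.24,-0.96,0]
    - [0.24,-0.96,0]
    - [0.24,-0.96,0]
  delta_rot:
    - [0,0,0.67]
    - [0,0,1]
    - [0,0,1]
    - [0,0,1]
    - [0,0,0]
    - [0,0,0]
    - [0,0,0]
    - [0,0,0]
    - [0,0,0]
    - [0,0,0]

```text
clock: 4.45
ee_pos: [473.6, -117.0, 131.3]
eef_rot: [1.0, -0.031, -0.001, -0.0]
wrist_force: [0.4, -0.7, -1.8]
opening: 32.0
grasp_force: 40.0
```

Emit:
drive_tool:
  linear:
    - [0.24,-0.96,0]
    - [0.24,-0.96,0]
    - [0.24,-0.96,0]
    - [0.24,-0.96,0]
    - [0.24,-0.96,0]
    - [0.24,-0.96,0]
    - [0.24,-0.96,0]
    - [0.24,-0.96,0]
    - [0.24,-0.96,0]
    - [0,0,0]
  delta_rot:
    - [0,0,0]
    - [0,0,0]
    - [0,0,0]
    - [0,0,0]
    - [0,0,0]
    - [0,0,0]
    - [0,0,0]
    - [0,0,0]
    - [0,0,0]
    - [0,0,0]

```text
clock: 5.7
ee_pos: [581.9, 222.9, 131.0]
eef_rot: [1.0, -0.03, -0.001, -0.0]
wrist_force: [0.3, -0.8, -0.5]
opening: 31.9
grasp_force: 40.1
```

```bash
python3 go.py 588.3,237.9,130,-3.7 588.3,237.9,37,-3.7 588.3,237.9,110,-13.5 418.7,196,110,-12.5 418.7,196,32,-12.5
```

```text
pos [581.9 222.9 131. ] yaw -3.4 zax [-0.001  0.    -1.   ] t 5.7 open 31.9 gf 40.1
588.3,237.9,130,-3.7 turn 0.06 shift [ 0.14 -0.38  0.02]
588.3,237.9,37,-3.7 turn 0.0 shift [ 0.   -0.    2.33]
588.3,237.9,110,-13.5 turn 2.45 shift [ 0.   -0.   -1.82]
418.7,196,110,-12.5 turn -0.25 shift [-3.91  1.94 -0.  ]
418.7,196,32,-12.5 turn 0.0 shift [ 0.   -0.    1.95]
```

Emit:
drive_tool:
  linear:
    - [0.14,-0.4,0.3]
    - [0,0,0.6]
    - [0,0,0.6]
    - [0,0,0.5]
    - [0,0,0.25]
    - [0,0,0.1]
    - [0,0,0]
    - [0,0,0]
  delta_rot:
    - [0,0,0]
    - [0,0,0]
    - [0,0,0]
    - [0,0,0]
    - [0,0,0]
    - [0,0,0]
    - [0,0,0]
    - [0,0,0]

```text
clock: 6.7
ee_pos: [589.9, 235.7, 39.3]
eef_rot: [0.999, -0.032, 0.001, -0.0]
wrist_force: [-0.1, 0.3, -0.8]
opening: 32.3
grasp_force: 40.1
```

Emit:
drive_tool:
  linear:
    - [0,0,0.04]
    - [0,0,0]
  delta_rot:
    - [0,0,0]
    - [0,0,0]

```text
clock: 6.95
ee_pos: [589.4, 235.5, 37.1]
eef_rot: [0.999, -0.032, 0.0, -0.0]
wrist_force: [0.0, -0.7, -1.5]
opening: 32.0
grasp_force: 40.1
```

Emit:
drive_tool:
  linear:
    - [0,0,0.02]
    - [0,0,0]
  delta_rot:
    - [0,0,0]
    - [0,0,0]

```text
clock: 7.2
ee_pos: [589.4, 235.5, 36.3]
eef_rot: [0.999, -0.032, 0.0, -0.0]
wrist_force: [-1.3, -0.7, 2.4]
opening: 32.0
grasp_force: 40.5
```

Emit:
drive_tool:
  linear:
    - [0,0,0]
    - [0,0,0]
    - [0,0,0]
    - [0,0,0]
    - [0,0,-0.4]
    - [0,0,-0.6]
    - [0,0,-0.8]
    - [0,0,0]
  delta_rot:
    - [0,0,0]
    - [0,0,0]
    - [0,0,0]
    - [0,0,0]
    - [0,0,0]
    - [0,0,0.5]
    - [0,0,0.8]
    - [0,0,0.9]
  grip: 0.3

```text
clock: 8.2
ee_pos: [591.4, 236.3, 112.1]
eef_rot: [0.994, -0.11, 0.003, -0.001]
wrist_force: [0.3, -0.2, -0.1]
opening: 55.6
grasp_force: 0.0
```

Emit:
drive_tool:
  linear:
    - [-0.78,0.39,0]
    - [-0.78,0.39,0]
    - [-0.78,0.39,0]
    - [-0.78,0.39,0]
    - [-0.78,0.39,0]
    - [0,0,0]
    - [0,0,0]
  delta_rot:
    - [0,0,0]
    - [0,0,0]
    - [0,0,0]
    - [0,0,0]
    - [0,0,0]
    - [0,0,0]
    - [0,0,0]
  grip: 1

```text
clock: 9.07
ee_pos: [421.4, 193.6, 109.1]
eef_rot: [0.994, -0.109, 0.001, -0.001]
wrist_force: [-0.2, 0.1, 0.1]
opening: 85.0
grasp_force: 0.0
```

```bash
python3 go.py 418.7,196,110,-12.5 418.7,196,31,-12.5
python3 - <<'E'
from h import *
p,W=cloud('top')
q=W.reshape(-1,3); q=q[np.hypot(q[:,0]-588,q[:,1]-238)<40]; print(rect(q[q[:,2]>30][:,:2]),np.percentile(q[:,2],98))
p,W=cloud('side')
q=W.reshape(-1,3); q=q[np.hypot(q[:,0]-588,q[:,1]-238)<40]; print(rect(q[q[:,2]>30][:,:2]),np.percentile(q[:,2],98))
E
```

```text
pos [421.4 193.6 109.1] yaw -12.5 zax [ 0.002  0.001 -1.   ] t 9.075 open 85.0 gf 0.0
418.7,196,110,-12.5 turn 0.01 shift [-0.08 -0.04 -0.02]
418.7,196,31,-12.5 turn 0.0 shift [ 0.   -0.    1.98]
(array([599.5, 228.7]), array([23. , 36.6]), np.float32(59.1)) 41.155210464647176
(array([589.7, 237.4]), array([33.3, 43.7]), np.float32(177.5)) 41.482593822962734
```

Emit:
drive_tool:
  linear:
    - [-0.08,-0.04,0.6]
    - [0,0,0.7]
    - [0,0,0.45]
    - [0,0,0.2]
    - [0,0,0]
  delta_rot:
    - [0,0,0]
    - [0,0,0]
    - [0,0,0]
    - [0,0,0]
    - [0,0,0]

```text
clock: 9.8
ee_pos: [417.6, 195.3, 29.8]
eef_rot: [0.994, -0.109, -0.0, 0.0]
wrist_force: [-0.5, 0.5, 1.1]
opening: 85.7
grasp_force: 0.0
```

Emit:
drive_tool:
  linear:
    - [0,0,0]
    - [0,0,0]
    - [0,0,0]
    - [0,0,0]
    - [0,0,0]
    - [0,0,0]
    - [0,0,0]
  delta_rot:
    - [0,0,0]
    - [0,0,0]
    - [0,0,0]
    - [0,0,0]
    - [0,0,0]
    - [0,0,0]
    - [0,0,0]
  grip: -1
  squeeze: 30

```text
clock: 10.68
ee_pos: [417.7, 195.4, 30.5]
eef_rot: [0.994, -0.109, 0.0, -0.0]
wrist_force: [-0.7, -0.9, 6.1]
opening: 23.2
grasp_force: 30.9
```

```bash
python3 go.py 418.7,196,125,0.6 667,-25.5,125,0.6 667,-25.5,35,0.6
```

```text
pos [417.7 195.4  30.5] yaw -12.5 zax [ 0.001  0.    -1.   ] t 10.675 open 23.2 gf 30.9
418.7,196,125,0.6 turn -3.27 shift [ 0.03 -0.01 -2.36]
667,-25.5,125,0.6 turn 0.0 shift [ 6.15  5.6  -0.  ]
667,-25.5,35,0.6 turn 0.0 shift [0.   0.   2.25]
```

Emit:
drive_tool:
  linear:
    - [0,0,-0.4]
    - [0,0,-0.66]
    - [0,0,-0.65]
    - [0,0,-0.65]
    - [0.45,0.4,0]
    - [0.95,0.87,0]
    - [0.95,0.87,0]
    - [0.95,0.87,0]
    - [0.95,0.87,0]
    - [0.95,0.87,0]
  delta_rot:
    - [0,0,-0.67]
    - [0,0,-0.9]
    - [0,0,-0.9]
    - [0,0,-0.8]
    - [0,0,0]
    - [0,0,0]
    - [0,0,0]
    - [0,0,0]
    - [0,0,0]
    - [0,0,0]

```text
clock: 11.92
ee_pos: [628.3, 6.1, 124.3]
eef_rot: [1.0, 0.005, -0.0, -0.0]
wrist_force: [0.8, 1.0, 0.2]
opening: 22.8
grasp_force: 30.2
```

Emit:
drive_tool:
  linear:
    - [0.7,0.6,0]
    - [0.27,0.25,0]
    - [0,0,0]
    - [0,0,0]
  delta_rot:
    - [0,0,0]
    - [0,0,0]
    - [0,0,0]
    - [0,0,0]

```text
clock: 12.42
ee_pos: [665.3, -25.2, 124.2]
eef_rot: [1.0, 0.006, -0.001, -0.0]
wrist_force: [-0.1, -0.4, -0.9]
opening: 23.0
grasp_force: 30.2
```

```bash
python3 go.py 667,-25.5,125,0.6 667,-25.5,34,0.6
```

```text
pos [665.3 -25.2 124.2] yaw 0.6 zax [-0.001  0.    -1.   ] t 12.425 open 23.0 gf 30.2
667,-25.5,125,0.6 turn 0.01 shift [ 0.04  0.01 -0.02]
667,-25.5,34,0.6 turn 0.0 shift [0.   0.   2.28]
```

Emit:
drive_tool:
  linear:
    - [0.04,0,0.5]
    - [0,0,0.7]
    - [0,0,0.6]
    - [0,0,0.3]
    - [0,0,0.15]
    - [0,0,0]
    - [0,0,0]
    - [0,0,0]
  delta_rot:
    - [0,0,0]
    - [0,0,0]
    - [0,0,0]
    - [0,0,0]
    - [0,0,0]
    - [0,0,0]
    - [0,0,0]
    - [0,0,0]

```text
clock: 13.42
ee_pos: [668.5, -26.2, 35.0]
eef_rot: [1.0, 0.005, 0.0, 0.0]
wrist_force: [0.0, 0.2, -0.5]
opening: 22.7
grasp_force: 30.2
```

Emit:
drive_tool:
  linear:
    - [0,0,0.03]
    - [0,0,0]
  delta_rot:
    - [0,0,0]
    - [0,0,0]

```text
clock: 13.68
ee_pos: [668.4, -26.1, 33.6]
eef_rot: [1.0, 0.005, 0.0, 0.0]
wrist_force: [-0.1, 0.9, 2.5]
opening: 22.7
grasp_force: 30.5
```

Emit:
drive_tool:
  linear:
    - [0,0,0]
    - [0,0,0]
    - [0,0,0]
    - [0,0,0]
    - [0,0,-0.4]
    - [0,0,-0.6]
    - [0,0,-0.8]
    - [0,0,-0.2]
    - [0,0,0]
  delta_rot:
    - [0,0,0]
    - [0,0,0]
    - [0,0,0]
    - [0,0,0]
    - [0,0,0]
    - [0,0,0.8]
    - [0,0,1]
    - [0,0,1]
    - [0,0,0.97]
  grip: 0.18

```text
clock: 14.8
ee_pos: [669.2, -26.1, 115.9]
eef_rot: [0.992, -0.127, 0.002, -0.0]
wrist_force: [-0.5, -0.1, 0.3]
opening: 50.4
grasp_force: 0.0
```

```bash
python3 go.py 406.4,325.8,115,-14.5 406.4,325.8,31,-14.5
```

```text
pos [669.2 -26.1 115.9] yaw -14.6 zax [ 0.003 -0.    -1.   ] t 14.8 open 50.4 gf 0.0
406.4,325.8,115,-14.5 turn -0.03 shift [-8.56 -6.87  0.02]
406.4,325.8,31,-14.5 turn 0.0 shift [ 0.  -0.   2.1]
```

Emit:
drive_tool:
  linear:
    - [-0.5,-0.4,0]
    - [-1,-0.8,0]
    - [-1,-0.8,0]
    - [-1,-0.8,0]
    - [-1,-0.8,0]
    - [-1,-0.8,0]
    - [-1,-0.8,0]
    - [-1,-0.8,0]
    - [-0.7,-0.6,0]
    - [-0.36,-0.27,0]
  delta_rot:
    - [0,0,0]
    - [0,0,0]
    - [0,0,0]
    - [0,0,0]
    - [0,0,0]
    - [0,0,0]
    - [0,0,0]
    - [0,0,0]
    - [0,0,0]
    - [0,0,0]
  grip: 1

```text
clock: 16.05
ee_pos: [404.7, 327.2, 114.4]
eef_rot: [0.992, -0.125, 0.001, -0.001]
wrist_force: [-0.2, -0.2, 0.6]
opening: 85.7
grasp_force: 0.0
```

Emit:
drive_tool:
  linear:
    - [0,0,0]
    - [0,0,0]
  delta_rot:
    - [0,0,0]
    - [0,0,0]

```text
clock: 16.3
ee_pos: [405.9, 324.9, 113.5]
eef_rot: [0.992, -0.126, 0.0, 0.0]
wrist_force: [0.8, 0.4, 0.2]
opening: 85.2
grasp_force: 0.0
```

```bash
python3 go.py 406.4,325.8,115,-14.5 406.4,325.8,31,-14.5
python3 - <<'E'
from h import *
p,W=cloud('top');cv2.imwrite('pics/t2.png',cv2.resize(p[130:290,130:440],None,fx=2.5,fy=2.5)[:,:,::-1])
q=W.reshape(-1,3); q=q[np.hypot(q[:,0]-668,q[:,1]+26)<33]; print(rect(q[q[:,2]>28][:,:2]),np.percentile(q[:,2],98))
E
```

```text
pos [405.9 324.9 113.5] yaw -14.5 zax [ 0. -0. -1.] t 16.3 open 85.2 gf 0.0
406.4,325.8,115,-14.5 turn -0.0 shift [ 0.01 -0.02 -0.04]
406.4,325.8,31,-14.5 turn 0.0 shift [ 0.  -0.   2.1]
(array([668.8, -24.9]), array([23.6, 40.1]), np.float32(3.4)) 39.297094738586026
```

View pics/t2.png

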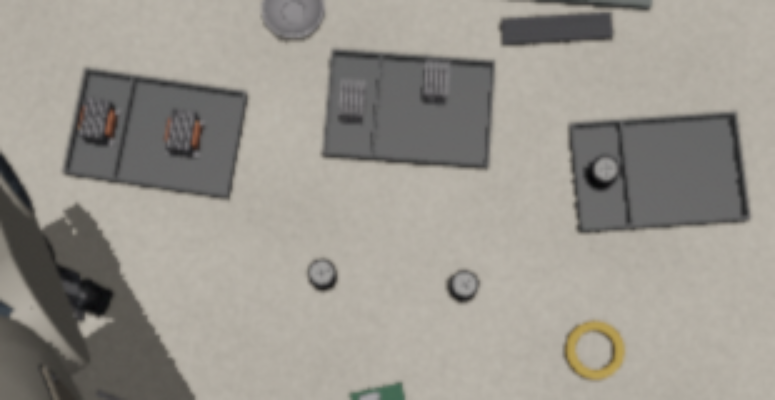

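The crop shows the transformer at (183,132) and the first heat sink at (436,80), both upright in their bays. The two capacitors at (322,272) and (463,284) have not moved. Next is the second heat sink.

Emit:
drive_tool:
  linear:
    - [0,0,0.6]
    - [0,0,0.75]
    - [0,0,0.5]
    - [0,0,0.22]
    - [0,0,0]
  delta_rot:
    - [0,0,0]
    - [0,0,0]
    - [0,0,0]
    - [0,0,0]
    - [0,0,0]

```text
clock: 16.98
ee_pos: [405.5, 325.0, 30.2]
eef_rot: [0.992, -0.126, -0.0, 0.0]
wrist_force: [-0.6, 0.3, 0.5]
opening: 85.2
grasp_force: 0.0
```

Emit:
drive_tool:
  linear:
    - [0,0,0]
    - [0,0,0]
    - [0,0,0]
    - [0,0,0]
    - [0,0,0]
    - [0,0,0]
    - [0,0,0]
  delta_rot:
    - [0,0,0]
    - [0,0,0]
    - [0,0,0]
    - [0,0,0]
    - [0,0,0]
    - [0,0,0]
    - [0,0,0]
  grip: -1
  squeeze: 30

```text
clock: 17.85
ee_pos: [405.5, 325.8, 31.0]
eef_rot: [0.992, -0.126, 0.0, -0.0]
wrist_force: [-0.7, 0.2, 6.9]
opening: 22.9
grasp_force: 30.1
```

```bash
python3 go.py 406.4,325.8,125,0.6 613,-26.5,125,0.6 613,-26.5,35,0.6
```

```text
pos [405.5 325.8  31. ] yaw -14.5 zax [ 0.  0. -1.] t 17.85 open 22.9 gf 30.1
406.4,325.8,125,0.6 turn -3.77 shift [ 0.02  0.   -2.35]
613,-26.5,125,0.6 turn 0.0 shift [ 5.07  8.86 -0.  ]
613,-26.5,35,0.6 turn 0.0 shift [0.   0.   2.25]
```

Emit:
drive_tool:
  linear:
    - [0,0,-0.4]
    - [0,0,-0.66]
    - [0,0,-0.65]
    - [0,0,-0.65]
    - [0.25,0.45,0]
    - [0.5,0.9,0]
    - [0.5,0.9,0]
    - [0.5,0.9,0]
    - [0.5,0.9,0]
    - [0.5,0.9,0]
  delta_rot:
    - [0,0,-0.77]
    - [0,0,-1]
    - [0,0,-1]
    - [0,0,-1]
    - [0,0,0]
    - [0,0,0]
    - [0,0,0]
    - [0,0,0]
    - [0,0,0]
    - [0,0,0]

```text
clock: 19.1
ee_pos: [517.7, 127.5, 124.8]
eef_rot: [1.0, 0.005, -0.0, 0.0]
wrist_force: [0.0, 0.0, -0.0]
opening: 22.4
grasp_force: 29.6
```

Emit:
drive_tool:
  linear:
    - [0.5,0.9,0]
    - [0.5,0.9,0]
    - [0.5,0.9,0]
    - [0.5,0.8,0]
    - [0.3,0.4,0]
    - [0,0,0]
    - [0,0,0]
  delta_rot:
    - [0,0,0]
    - [0,0,0]
    - [0,0,0]
    - [0,0,0]
    - [0,0,0]
    - [0,0,0]
    - [0,0,0]

```text
clock: 19.98
ee_pos: [610.2, -25.4, 124.6]
eef_rot: [1.0, 0.005, -0.001, -0.0]
wrist_force: [0.4, 0.4, -0.7]
opening: 22.5
grasp_force: 29.6
```

```bash
python3 go.py 613,-26.5,125,0.6 613,-26.5,34,0.6
```

```text
pos [610.2 -25.4 124.6] yaw 0.6 zax [-0.001  0.    -1.   ] t 19.975 open 22.5 gf 29.6
613,-26.5,125,0.6 turn 0.0 shift [ 0.07  0.03 -0.01]
613,-26.5,34,0.6 turn 0.0 shift [0.   0.   2.28]
```

Emit:
drive_tool:
  linear:
    - [0.05,0.03,0.5]
    - [0,0,0.7]
    - [0,0,0.6]
    - [0,0,0.3]
    - [0,0,0.17]
    - [0,0,0]
    - [0,0,0]
    - [0,0,0]
  delta_rot:
    - [0,0,0]
    - [0,0,0]
    - [0,0,0]
    - [0,0,0]
    - [0,0,0]
    - [0,0,0]
    - [0,0,0]
    - [0,0,0]

```text
clock: 20.98
ee_pos: [613.3, -27.5, 34.4]
eef_rot: [1.0, 0.005, 0.0, 0.0]
wrist_force: [-1.3, -0.2, -0.8]
opening: 22.7
grasp_force: 30.3
```

Next capacitor: capacitor 1 at (452.5, 74.3), gripped at the tray yaw of 9°.

Emit:
drive_tool:
  linear:
    - [0,0,0.015]
    - [0,0,0]
  delta_rot:
    - [0,0,0]
    - [0,0,0]

```text
clock: 21.22
ee_pos: [613.1, -27.5, 33.7]
eef_rot: [1.0, 0.005, 0.0, 0.0]
wrist_force: [0.3, -0.6, 0.9]
opening: 22.6
grasp_force: 30.6
```

Emit:
drive_tool:
  linear:
    - [0,0,0]
    - [0,0,0]
    - [0,0,0]
    - [0,0,0]
    - [0,0,-0.4]
    - [0,0,-0.6]
    - [0,0,-0.8]
    - [0,0,-0.3]
    - [0,0,0]
  delta_rot:
    - [0,0,0]
    - [0,0,0]
    - [0,0,0]
    - [0,0,0]
    - [0,0,0]
    - [0,0,-0.5]
    - [0,0,-0.8]
    - [0,0,-0.8]
    - [0,0,0]
  grip: 0.18

```text
clock: 22.35
ee_pos: [614.1, -27.5, 119.6]
eef_rot: [0.997, 0.078, 0.002, 0.0]
wrist_force: [-0.4, -0.0, -0.8]
opening: 50.3
grasp_force: 0.0
```

```bash
python3 go.py 452.5,74.3,120,9 452.5,74.3,34,9
```

```text
pos [614.1 -27.5 119.6] yaw 9.0 zax [ 0.003 -0.    -1.   ] t 22.35 open 50.3 gf 0.0
452.5,74.3,120,9 turn -0.0 shift [-3.59 -3.15 -0.01]
452.5,74.3,34,9 turn 0.0 shift [0.   0.   2.15]
```

Emit:
drive_tool:
  linear:
    - [-0.5,-0.45,0]
    - [-0.9,-0.8,0]
    - [-0.9,-0.8,0]
    - [-0.8,-0.7,0]
    - [-0.49,-0.4,0]
    - [0,0,0]
    - [0,0,0]
    - [0,0,0]
  delta_rot:
    - [0,0,0]
    - [0,0,0]
    - [0,0,0]
    - [0,0,0]
    - [0,0,0]
    - [0,0,0]
    - [0,0,0]
    - [0,0,0]
  grip: 1

```text
clock: 23.35
ee_pos: [452.5, 74.1, 117.5]
eef_rot: [0.997, 0.078, 0.0, 0.0]
wrist_force: [0.2, -1.0, -0.6]
opening: 85.2
grasp_force: 0.0
```

```bash
python3 go.py 452.5,74.3,120,9 452.5,74.3,34,9
```

```text
pos [452.5  74.1 117.5] yaw 8.9 zax [ 0.001 -0.    -1.   ] t 23.35 open 85.2 gf 0.0
452.5,74.3,120,9 turn -0.01 shift [ 0.   -0.   -0.06]
452.5,74.3,34,9 turn 0.0 shift [0.   0.   2.15]
```

Emit:
drive_tool:
  linear:
    - [0,0,0.6]
    - [0,0,0.75]
    - [0,0,0.5]
    - [0,0,0.24]
    - [0,0,0]
  delta_rot:
    - [0,0,0]
    - [0,0,0]
    - [0,0,0]
    - [0,0,0]
    - [0,0,0]

```text
clock: 23.98
ee_pos: [451.5, 74.3, 33.5]
eef_rot: [0.997, 0.078, -0.0, 0.0]
wrist_force: [0.3, -0.2, 0.2]
opening: 85.5
grasp_force: 0.0
```

Emit:
drive_tool:
  linear:
    - [0,0,0]
    - [0,0,0]
    - [0,0,0]
    - [0,0,0]
    - [0,0,0]
    - [0,0,0]
    - [0,0,0]
  delta_rot:
    - [0,0,0]
    - [0,0,0]
    - [0,0,0]
    - [0,0,0]
    - [0,0,0]
    - [0,0,0]
    - [0,0,0]
  grip: -1
  squeeze: 30

```text
clock: 24.85
ee_pos: [451.8, 74.7, 34.5]
eef_rot: [0.997, 0.078, 0.0, -0.0]
wrist_force: [-0.7, -0.3, 6.3]
opening: 27.6
grasp_force: 29.1
```

```bash
python3 go.py 452.5,74.3,125,9 624.7,-286.8,125,9 624.7,-286.8,37,9
```

```text
pos [451.8  74.7  34.5] yaw 9.0 zax [ 0.001  0.    -1.   ] t 24.85 open 27.6 gf 29.1
452.5,74.3,125,9 turn 0.0 shift [ 0.02  0.01 -2.26]
624.7,-286.8,125,9 turn 0.0 shift [ 2.84  9.59 -0.  ]
624.7,-286.8,37,9 turn 0.0 shift [0.  0.  2.2]
```

Emit:
drive_tool:
  linear:
    - [0,0,-0.4]
    - [0,0,-0.8]
    - [0,0,-0.7]
    - [0,0,-0.36]
    - [0.15,0.5,0]
    - [0.27,0.9,0]
    - [0.27,0.9,0]
    - [0.27,0.9,0]
    - [0.27,0.9,0]
    - [0.27,0.9,0]
  delta_rot:
    - [0,0,0]
    - [0,0,0]
    - [0,0,0]
    - [0,0,0]
    - [0,0,0]
    - [0,0,0]
    - [0,0,0]
    - [0,0,0]
    - [0,0,0]
    - [0,0,0]

```text
clock: 26.1
ee_pos: [542.1, -114.8, 123.8]
eef_rot: [0.997, 0.078, -0.0, -0.0]
wrist_force: [0.8, 0.4, 0.3]
opening: 28.2
grasp_force: 29.7
```

Emit:
drive_tool:
  linear:
    - [0.27,0.9,0]
    - [0.27,0.9,0]
    - [0.27,0.9,0]
    - [0.27,0.9,0]
    - [0.27,0.8,0]
    - [0.01,0.2,0]
    - [0,0,0]
    - [0,0,0]
  delta_rot:
    - [0,0,0]
    - [0,0,0]
    - [0,0,0]
    - [0,0,0]
    - [0,0,0]
    - [0,0,0]
    - [0,0,0]
    - [0,0,0]

```text
clock: 27.1
ee_pos: [623.8, -285.8, 123.9]
eef_rot: [0.997, 0.079, -0.001, -0.0]
wrist_force: [0.9, -0.0, -0.0]
opening: 28.1
grasp_force: 29.7
```

```bash
python3 go.py 624.7,-286.8,125,9 624.7,-286.8,37.7,9
```

```text
pos [ 623.8 -285.8  123.9] yaw 9.0 zax [-0.001  0.001 -1.   ] t 27.1 open 28.1 gf 29.7
624.7,-286.8,125,9 turn 0.01 shift [ 0.02  0.03 -0.03]
624.7,-286.8,37.7,9 turn 0.0 shift [0.   0.   2.18]
```

Emit:
drive_tool:
  linear:
    - [0,0,0.5]
    - [0,0,0.7]
    - [0,0,0.55]
    - [0,0,0.27]
    - [0,0,0.15]
    - [0,0,0]
    - [0,0,0]
    - [0,0,0]
  delta_rot:
    - [0,0,0]
    - [0,0,0]
    - [0,0,0]
    - [0,0,0]
    - [0,0,0]
    - [0,0,0]
    - [0,0,0]
    - [0,0,0]

```text
clock: 28.1
ee_pos: [624.7, -287.0, 37.8]
eef_rot: [0.997, 0.078, 0.0, 0.0]
wrist_force: [-0.4, 0.2, 0.7]
opening: 28.0
grasp_force: 29.7
```

Close to the floor (37.5 expected). I'll release and go to capacitor 2 at (454, -69.8).

Emit:
drive_tool:
  linear:
    - [0,0,0]
    - [0,0,0]
    - [0,0,0]
    - [0,0,0]
    - [0,0,-0.4]
    - [0,0,-0.7]
    - [0,0,-0.8]
    - [0,0,-0.2]
    - [0,0,0]
  delta_rot:
    - [0,0,0]
    - [0,0,0]
    - [0,0,0]
    - [0,0,0]
    - [0,0,0]
    - [0,0,0]
    - [0,0,0]
    - [0,0,0]
    - [0,0,0]
  grip: 0.3

```text
clock: 29.22
ee_pos: [624.8, -287.0, 122.3]
eef_rot: [0.997, 0.078, 0.001, 0.0]
wrist_force: [0.1, 0.5, -0.1]
opening: 55.1
grasp_force: 0.0
```

```bash
python3 go.py 454,-69.8,120,9 454,-69.8,34,9
```

```text
pos [ 624.8 -287.   122.3] yaw 9.0 zax [ 0.001 -0.001 -1.   ] t 29.225 open 55.1 gf 0.0
454,-69.8,120,9 turn 0.0 shift [-3.37 -6.03  0.06]
454,-69.8,34,9 turn 0.0 shift [0.   0.   2.15]
```

Emit:
drive_tool:
  linear:
    - [-0.27,-0.5,0]
    - [-0.5,-0.9,0]
    - [-0.5,-0.9,0]
    - [-0.5,-0.9,0]
    - [-0.5,-0.9,0]
    - [-0.5,-0.9,0]
    - [-0.4,-0.7,0]
    - [-0.2,-0.33,0]
    - [0,0,0]
    - [0,0,0]
  delta_rot:
    - [0,0,0]
    - [0,0,0]
    - [0,0,0]
    - [0,0,0]
    - [0,0,0]
    - [0,0,0]
    - [0,0,0]
    - [0,0,0]
    - [0,0,0]
    - [0,0,0]
  grip: 1

```text
clock: 30.48
ee_pos: [454.7, -70.3, 121.5]
eef_rot: [0.997, 0.078, 0.0, 0.0]
wrist_force: [0.0, 0.2, 0.3]
opening: 85.7
grasp_force: 0.0
```

```bash
python3 go.py 454,-69.8,120,9 454,-69.8,34,9
```

```text
pos [454.7 -70.3 121.5] yaw 9.0 zax [ 0.001 -0.    -1.   ] t 30.475 open 85.7 gf 0.0
454,-69.8,120,9 turn -0.0 shift [-0.01 -0.02  0.04]
454,-69.8,34,9 turn 0.0 shift [0.   0.   2.15]
```

Emit:
drive_tool:
  linear:
    - [0,0,0.6]
    - [0,0,0.8]
    - [0,0,0.53]
    - [0,0,0.24]
    - [0,0,0]
  delta_rot:
    - [0,0,0]
    - [0,0,0]
    - [0,0,0]
    - [0,0,0]
    - [0,0,0]

```text
clock: 31.1
ee_pos: [453.8, -70.1, 34.3]
eef_rot: [0.997, 0.078, -0.0, -0.0]
wrist_force: [-0.0, 0.5, -0.3]
opening: 85.3
grasp_force: 0.0
```

Emit:
drive_tool:
  linear:
    - [0,0,0]
    - [0,0,0]
    - [0,0,0]
    - [0,0,0]
    - [0,0,0]
    - [0,0,0]
    - [0,0,0]
  delta_rot:
    - [0,0,0]
    - [0,0,0]
    - [0,0,0]
    - [0,0,0]
    - [0,0,0]
    - [0,0,0]
    - [0,0,0]
  grip: -1
  squeeze: 30

```text
clock: 31.98
ee_pos: [454.1, -69.8, 35.3]
eef_rot: [0.997, 0.079, 0.001, 0.0]
wrist_force: [-0.6, -0.0, 6.7]
opening: 28.0
grasp_force: 29.1
```

```bash
python3 go.py 454,-69.8,125,9 571.4,-295.2,125,9 571.4,-295.2,37,9
```

```text
pos [454.1 -69.8  35.3] yaw 9.0 zax [ 0.001 -0.    -1.   ] t 31.975 open 28.0 gf 29.1
454,-69.8,125,9 turn 0.0 shift [-0.    0.   -2.24]
571.4,-295.2,125,9 turn 0.0 shift [ 2.02  6.02 -0.  ]
571.4,-295.2,37,9 turn 0.0 shift [0.  0.  2.2]
```

Emit:
drive_tool:
  linear:
    - [0,0,-0.4]
    - [0,0,-0.8]
    - [0,0,-0.7]
    - [0,0,-0.35]
    - [0.15,0.5,0]
    - [0.3,0.9,0]
    - [0.3,0.9,0]
    - [0.3,0.9,0]
    - [0.3,0.9,0]
    - [0.3,0.9,0]
  delta_rot:
    - [0,0,0]
    - [0,0,0]
    - [0,0,0]
    - [0,0,0]
    - [0,0,0]
    - [0,0,0]
    - [0,0,0]
    - [0,0,0]
    - [0,0,0]
    - [0,0,0]

```text
clock: 33.22
ee_pos: [550.1, -259.1, 123.0]
eef_rot: [0.997, 0.078, -0.001, -0.0]
wrist_force: [0.7, 0.4, -0.6]
opening: 28.0
grasp_force: 29.7
```

Emit:
drive_tool:
  linear:
    - [0.27,0.7,0]
    - [0.1,0.32,0]
    - [0,0,0]
    - [0,0,0]
    - [0,0,0]
  delta_rot:
    - [0,0,0]
    - [0,0,0]
    - [0,0,0]
    - [0,0,0]
    - [0,0,0]

```text
clock: 33.85
ee_pos: [570.7, -294.0, 124.7]
eef_rot: [0.997, 0.079, -0.0, -0.0]
wrist_force: [0.4, 0.2, -0.3]
opening: 27.8
grasp_force: 29.7
```

```bash
python3 go.py 571.4,-295.2,125,9 571.4,-295.2,38.5,9
```

```text
pos [ 570.7 -294.   124.7] yaw 9.0 zax [-0.  0. -1.] t 33.85 open 27.8 gf 29.7
571.4,-295.2,125,9 turn 0.01 shift [ 0.01  0.03 -0.01]
571.4,-295.2,38.5,9 turn 0.0 shift [0.   0.   2.16]
```

Emit:
drive_tool:
  linear:
    - [0,0,0.5]
    - [0,0,0.7]
    - [0,0,0.55]
    - [0,0,0.27]
    - [0,0,0.14]
    - [0,0,0]
    - [0,0,0]
    - [0,0,0]
  delta_rot:
    - [0,0,0]
    - [0,0,0]
    - [0,0,0]
    - [0,0,0]
    - [0,0,0]
    - [0,0,0]
    - [0,0,0]
    - [0,0,0]

```text
clock: 34.85
ee_pos: [571.3, -295.0, 38.5]
eef_rot: [0.997, 0.078, 0.0, 0.0]
wrist_force: [0.3, -0.1, 0.3]
opening: 27.8
grasp_force: 29.7
```

Release, lift, and back off toward the robot for a clear view.

Emit:
drive_tool:
  linear:
    - [0,0,0]
    - [0,0,0]
    - [0,0,0]
    - [0,0,0]
    - [0,0,-0.4]
    - [0,0,-0.7]
    - [0,0,-0.9]
    - [0,0,-0.9]
    - [0,0,-0.5]
    - [0,0,0]
  delta_rot:
    - [0,0,0]
    - [0,0,0]
    - [0,0,0]
    - [0,0,0]
    - [0,0,0]
    - [0,0,0]
    - [0,0,0]
    - [0,0,0]
    - [0,0,0]
    - [0,0,0]
  grip: 0.3

```text
clock: 36.1
ee_pos: [572.0, -295.4, 176.1]
eef_rot: [0.997, 0.078, 0.001, 0.001]
wrist_force: [0.1, -0.2, -0.2]
opening: 56.0
grasp_force: 0.0
```

Emit:
drive_tool:
  linear:
    - [-0.4,0.3,0]
    - [-0.9,0.7,0]
    - [-0.9,0.7,0]
    - [-0.9,0.7,0]
    - [-0.9,0.7,0]
    - [-0.9,0.7,0]
    - [-0.7,0.5,0]
    - [0,0,0]
    - [0,0,0]
  delta_rot:
    - [0,0,0]
    - [0,0,0]
    - [0,0,0]
    - [0,0,0]
    - [0,0,0]
    - [0,0,0]
    - [0,0,0]
    - [0,0,0]
    - [0,0,0]

```text
clock: 37.22
ee_pos: [375.9, -499.3, 173.1]
eef_rot: [0.997, 0.078, -0.001, -0.001]
wrist_force: [0.4, -0.1, 0.3]
opening: 55.3
grasp_force: 0.0
```

Run:
```python
from h import *
T=dict(t=((590,263.8),-3.7),h=((640,0),.6),c=((594,-265.3),9))
for cam in('top','side'):
  p,W=cloud(cam); cv2.imwrite(f'pics/{cam}3.png',cv2.resize(p[130:290,130:440],None,fx=2.5,fy=2.5)[:,:,::-1])
  for n,(x,y) in(('h',(613,-27)),('h',(668,-26)),('t',(589,236)),('c',(625,-287)),('c',(571,-295))):
    q=W.reshape(-1,3); q=q[np.hypot(q[:,0]-x,q[:,1]-y)<29]; q=q[q[:,2]>30]
    r=rect(q[:,:2]); (c,a)=T[n]; a=np.radians(a); d=r[0]-c
    print(cam,n,r,np.percentile(q[:,2],95).round(1),'local',np.round([d[0]*np.cos(a)+d[1]*np.sin(a),-d[0]*np.sin(a)+d[1]*np.cos(a)],1))
```

```text
top h (array([612.1, -29.1]), array([23.7, 39.1]), np.float32(4.6)) 41.2 local [-28.2 -28.8]
top h (array([668.9, -25.8]), array([23.6, 39.6]), np.float32(0.5)) 40.8 local [ 28.6 -26.1]
top t (array([588.9, 234. ]), array([33.6, 44.1]), np.float32(177.3)) 43.6 local [  0.8 -29.8]
top c (array([ 625.2, -285.7]), array([28.3, 29.3]), np.float32(91.9)) 48.5 local [ 27.6 -25. ]
top c (array([ 570.3, -294.9]), array([27.6, 28.2]), np.float32(81.2)) 47.8 local [-28.  -25.5]
side h (array([612.6, -27.2]), array([28. , 38.3]), np.float32(2.0)) 40.0 local [-27.7 -26.9]
side h (array([668.6, -24.8]), array([28.2, 38.2]), np.float32(1.7)) 40.3 local [ 28.3 -25.1]
side t (array([589.3, 237.1]), array([31.5, 43. ]), np.float32(178.4)) 41.6 local [  1.  -26.7]
side c (array([ 625.7, -284.9]), array([28.7, 29.9]), np.float32(179.5)) 46.5 local [ 28.2 -24.3]
side c (array([ 571.4, -293.6]), array([29.8, 30.5]), np.float32(71.1)) 46.3 local [-26.7 -24.4]
```

View pics/top3.png

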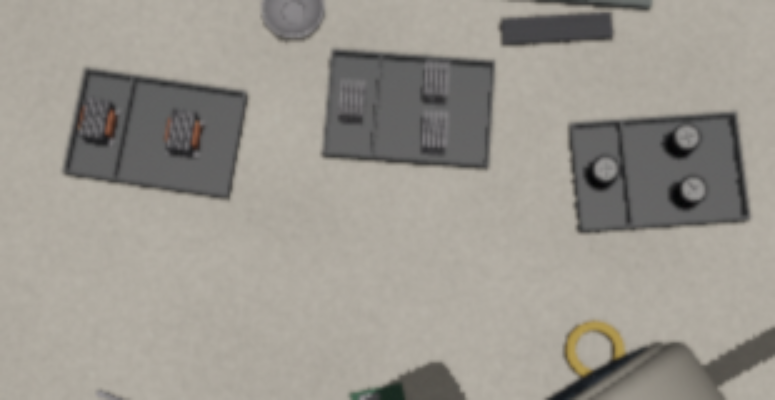

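View pics/side3.png

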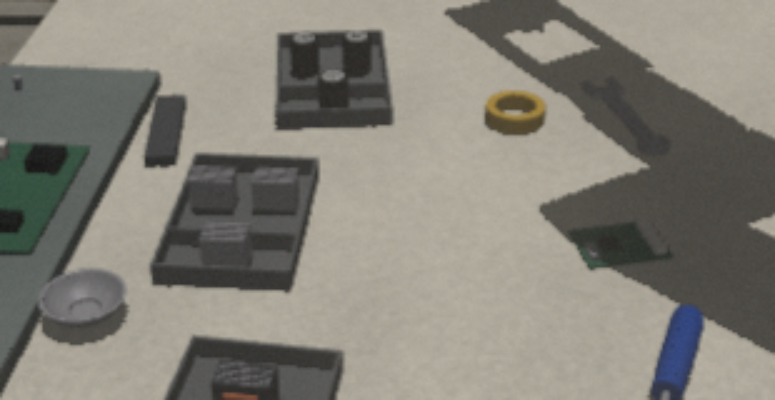

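Both views show all five parts upright in the right bays: transformer at (183,132), heat sinks at (436,80) and (435,130), capacitors at (683,138) and (690,190) in the top crop. Handing in.

```bash
python3 -c "from bench import bot; print(bot.job_done())"
```

```text
the job is handed in; nothing more can be done
None
```

I sorted all five components into their matching trays and handed the job in at about 37 s of robot time; the final camera check showed each upright in its empty bay, though the hand-in returned no verdict.

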